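# Fetch the big capacitor from the tilt-out bin

### The job

One of the three tilt-out bins in the rack holds the single big black capacitor. Swing that bin forward out of the rack as far as it goes, scoop the capacitor out of its mouth and lay it in the rectangular metal tray on the mat. Leave the bin swung out.

Things in the scene. Friction and masses are not known exactly. Their poses are not given: they have to be found in the camera images.
- bin_caps (a joint): Tilt of the capacitor's bin, rad: 0 shut, growing as its top swings to the robot, stop 0.79; stays where left (6 N at the lip moves it). One of 3 alike grey bins, 128 mm wide (122 inside), 115 deep, in a rack, order varies. Shut, it is open above for 58 mm behind the front panel (fingers fit in to push the panel out); then a clear fixed cover, 138 mm above the table, bars the contents.
- lip_caps (a point): Middle of the top edge of that bin's front panel (4 mm thick, 75 mm tall; hinge at its lower edge, 28 mm above the table). Moves with the bin: x points into the rack when shut, y along the hinge, z up the panel. A ledge 60 mm wide sticks out 14 mm in front, 10 mm lower. Swung out, panel (45 deg) and floor (39 deg) form a trough along the hinge line, clear of the cover.
- capacitor: Big can capacitor: black cylinder, aluminium disc on one end, 35 mm diameter, 40 mm long, about 55 g; origin at its centre, y along the cylinder. Lies parallel to the hinge line, at the back of the shut bin under the cover; rolls forward into the trough as the bin swings out. Other bins hold a finned heat sink and two much smaller cans.
- tray: Open rectangular aluminium tray, fixed, 110 mm (x) by 130 mm (y), 22 mm high, walls and floor 4 mm thick; origin under its centre at table height. On the blue mat, on the left or right side; a round steel dish lies on the other side.
Not all that is in view belongs to the job. What is shaped like the tray but purple or yellow is not meant.

How it is judged:
By the outcome, as a careful person would: the job done as asked, in the order asked, and still so for the second after the job is handed in, with the robot touching nothing.
It also fails if it takes over 51 s, if anything falls off the work surface, if the arm or the gripper's body presses on something with over 40 N, if the wrist force passes 120 N, or if a joint passes its speed limit or range.

### The arm

A 6-joint arm with a two-finger parallel gripper is mounted at the origin on the work surface. World frame = base frame: x ahead of the robot, y to its left, z up, the work surface at z = 0. Lengths are in m, angles in rad, forces in N, time in s.
With the tool pointing down it reaches from about 0.35 to 0.725 m from the base axis. Payload 4.3 kg.
Tool frame: the origin (TCP) lies between the finger pads; the fingertips stand 22 mm ahead of it and the grasp point (between the pads) lies 3 mm ahead of it; y points along the fingers, x is the direction in which the jaws open and shut, and the axes are right-handed (so a half turn about y gives the same grasp; the last joint's range is limited). The gripper opens to 85 mm and grips with 20 to 120 N. Pads are 22 mm wide; open, the fingers measure 114 mm over their backs; the gripper's body (76 mm by 85 mm) begins 54 mm behind the grasp point. The pads swing forward as they close: fully open they stand 13 mm farther back than shut.
Start: joints at [-1.236, 0.377, 0.081, 1.274, 0, 1.46], TCP at [0.247, -0.519, 0.253] pointing down, gripper open.
Joint ranges: [-2.72, 2.72], [-0.84, 1.66], [-1.02, 1.22], [-1.77, 2.12], [-1.37, 1.28], [-3.14, 3.14]. Speed limits (rad/s): [2.57, 2.57, 3.14, 3.14, 3.14, 3.14].

### API

Orientations are given as [roll, pitch, yaw] about the fixed x, y, z axes, in that order (R = Rz(yaw) Ry(pitch) Rx(roll)).
In Python, from rig import arm, imaging gives the robot as it stands. The module is installed in compiled form; this text tells all that it offers.
- The arm moves only by the tool arm_command, never from a script. Its argument "increments" is a list of rows, each a list of 3 entries, a list of its own where there are three numbers: the turn, a rotation vector about the tool's x, y, z in degrees, then the shift along the tool's x, y, z in mm, then the opening, from 0 (shut) to 1 (fully open). A call has 1 to 20 rows; each row shifts and turns the commanded pose from where the row before left it, along the tool's axes as they then stand; what a row does not reach is not made up. A row lasts 1/12 s, in which the tool goes at most 41.7 mm and 7.16 degrees, less where a joint would pass 70% of its speed; a pose out of reach is approached as far as the arm can. A call with a gripper value outside its range is refused whole. The fingers move at their own pace and stop on an object; "grip_force" is the grip in N (left out, the last holds). Time passes only in rows, so rows that do not move let the fingers close. It gives the time, the measured TCP pose, the force and the opening at its end, in the units of the state.
- arm.get_obs(): the state, without advancing time (a new reading comes with each control period).
- imaging.snapshot(name): name is "scene" or "side" or "wrist"; returns a dict with "pixels" (384x512x3 uint8, blue, green, red), "fx", "fy", "cx", "cy" (pixels), "extrinsics" (4x4, takes a point from camera to world coordinates). Camera axes: x right, y up, looking along -z (the intrinsics and any distortion apply to the point x, -y, -z); pixel columns grow to the right and rows downward; lengths in m; the calibration is good to about 2 mm. A picture is of the moment at which its call begins. There is no depth.
- arm.job_done(): hands the job in, once; it reports no verdict.
The state is a dict: "clock": time; "joint_positions": joint angles; "qvel": joint speeds; "tau": joint torques, N m; "eef_pos": TCP position; "tool_rot": TCP orientation; "contact_force": force on the tool from outside, world axes, zero at the start; "torque": the same for the moment, N m; "width": opening from 0.0 (shut) to 1.0 (fully open).
Only numpy, scipy, OpenCV 4.12 (cv2) and the standard library are available. Lean on these libraries where they do the work, as an engineer would, in place of code of your own. Each camera call takes 0.05 s, during which the arm holds its last target.

## Working session

There is one attempt and no reset: what is moved stays moved. The work goes in short steps, Python scripts to look and compute and a tool call to move; the robot and the scene stay as the last step left them, time stands still between calls to the robot, and variables do not carry over. Pictures are saved under pics/ and viewed, and the job is handed in when it is done.

Besides the shell and the picture viewer there is one more tool, called after ">>>" as name(argument=value, ...) on one line, values as JSON. arm_command: Moves the arm, as the interface text tells. Its arguments: {"type":"object","properties":{"increments":{"type":"array"},"grip_force":{"type":"number"}},"required":["increments"]}

```bash
mkdir -p pics; ls
python3 - <<'E'
from rig import arm, imaging
import cv2, numpy as np, json
for n in ["scene","side","wrist"]:
    s=imaging.snapshot(n)
    cv2.imwrite(f"pics/{n}0.png",s["pixels"])
    print(n,s["fx"],s["fy"],s["cx"],s["cy"],np.round(s["extrinsics"],4).tolist(),[k for k in s])
print(arm.get_obs())
E
```

```text
pics
scene 398.8830026263534 398.8830026263534 261.35280384680306 190.34138777612833 [[0.0873, -0.7713, 0.6305, 1.3745], [0.9961, 0.0614, -0.0628, -0.0336], [0.0097, 0.6335, 0.7737, 1.1712], [0.0, 0.0, 0.0, 1.0]] ['pixels', 'fx', 'fy', 'cx', 'cy', 'extrinsics']
side 346.9803030647247 346.9803030647247 257.1615319211366 196.30241290652296 [[-0.9882, 0.1084, -0.1078, 0.4002], [-0.1511, -0.5828, 0.7984, 0.8981], [0.0237, 0.8053, 0.5924, 0.7399], [0.0, 0.0, 0.0, 1.0]] ['pixels', 'fx', 'fy', 'cx', 'cy', 'extrinsics']
wrist 328.8643011755745 328.8643011755745 257.3066432918577 195.1554119899121 [[0.4299, 0.8604, 0.2737, 0.3174], [-0.9029, 0.4099, 0.1296, -0.4851], [-0.0006, -0.3029, 0.953, 0.3715], [0.0, 0.0, 0.0, 1.0]] ['pixels', 'fx', 'fy', 'cx', 'cy', 'extrinsics']
{'clock': 0.15, 'joint_positions': array([-1.23632876e+00,  3.77917162e-01,  7.99596338e-02,  1.27440279e+00,
        1.85326777e-05,  1.46048876e+00]), 'qvel': array([ 7.14599602e-04, -2.57182660e-03,  5.05219198e-03, -1.30832564e-03,
       -3.51416726e-05, -1.91918361e-03]), 'tau': array([ 7.58058995e-04, -4.64033675e+01,  2.70170814e+01,  1.39035692e-02,
       -1.12151768e-04,  1.95862884e-05]), 'eef_pos': array([ 0.24725246, -0.51862061,  0.25257338]), 'tool_rot': array([-1.57060574e+00,  1.55244876e-03, -1.12602106e+00]), 'contact_force': array([0.84455902, 0.36631328, 0.16619898]), 'torque': array([-0.0474052 , -0.0483772 , -0.02511207]), 'width': 0.9970521572190809}
```

View pics/scene0.png

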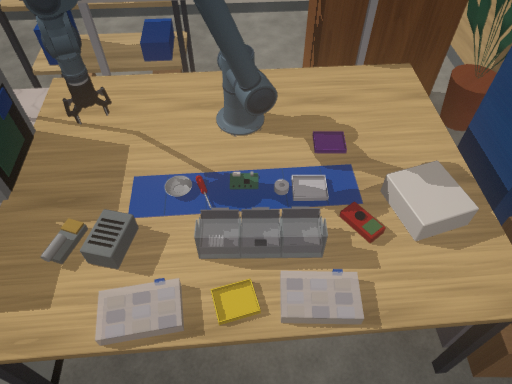

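View pics/side0.png

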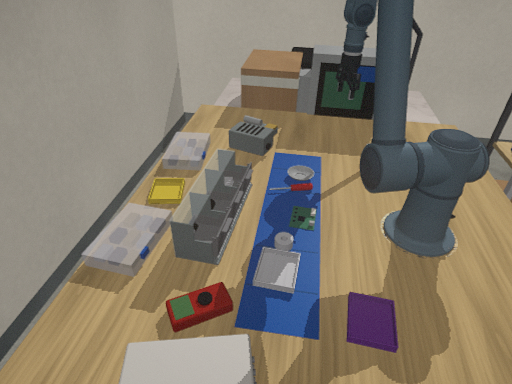

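View pics/wrist0.png

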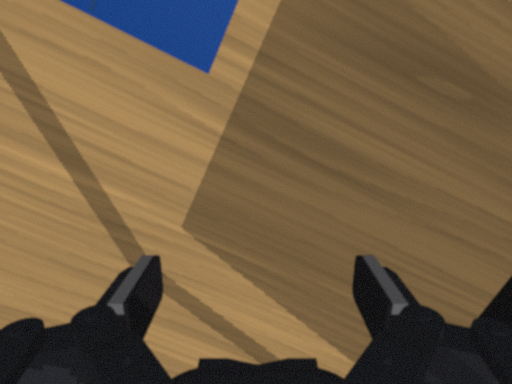

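Run:
```python
import cv2
a=cv2.imread("pics/scene0.png")[160:275,170:385]; cv2.imwrite("pics/c1.png",cv2.resize(a,None,fx=3.7,fy=3.7,interpolation=cv2.INTER_CUBIC)[:, :800])
b=cv2.imread("pics/side0.png")[140:300,160:330]; cv2.imwrite("pics/c2.png",cv2.resize(b,None,fx=3.7,fy=3.7,interpolation=cv2.INTER_CUBIC))
```

```text
(no output)
```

View pics/c1.png

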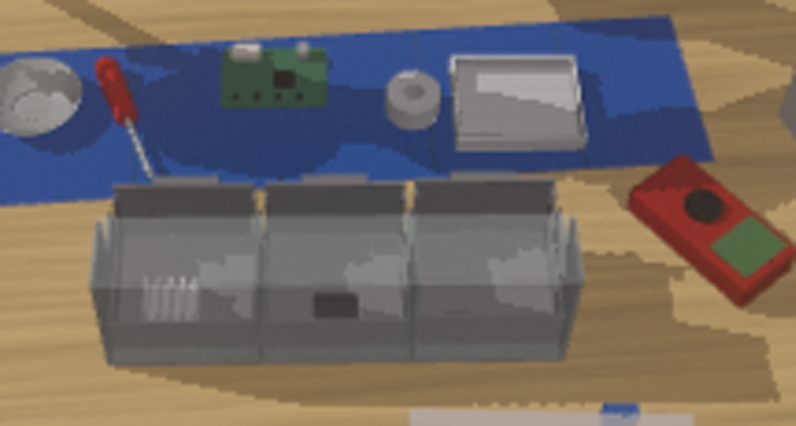

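View pics/c2.png

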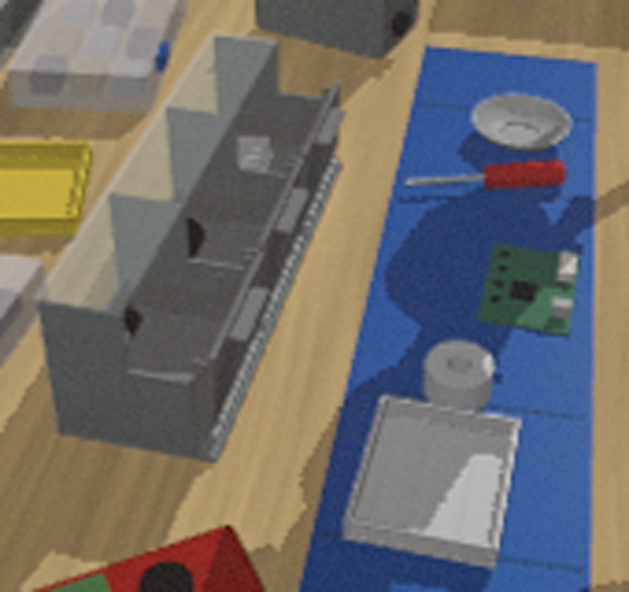

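```bash
cat > h.py <<'E'
import numpy as np, cv2
from rig import arm, imaging
def snap(n,f=None):
    s=imaging.snapshot(n)
    if f: cv2.imwrite("pics/"+f,s["pixels"])
    return s
def ray(s,u,v):
    d=np.array([(u-s["cx"])/s["fx"],-(v-s["cy"])/s["fy"],-1.0])
    E=s["extrinsics"]; return E[:3,3],E[:3,:3]@d
def onz(s,u,v,z):
    o,d=ray(s,u,v); return o+d*(z-o[2])/d[2]
def tri(a,b):
    A=[];B=[]
    for s,u,v in (a,b):
        o,d=ray(s,u,v); d=d/np.linalg.norm(d); P=np.eye(3)-np.outer(d,d); A.append(P);B.append(P@o)
    return np.linalg.lstsq(np.vstack(A),np.hstack(B),rcond=None)[0]
def proj(s,p):
    E=s["extrinsics"]; q=E[:3,:3].T@(np.array(p)-E[:3,3])
    return s["cx"]+s["fx"]*q[0]/-q[2], s["cy"]-s["fy"]*q[1]/-q[2]
E
python3 - <<'E'
from h import *
sc=snap("scene"); sd=snap("side")
import pickle; pickle.dump((sc,sd),open("s0.pkl","wb"))
for n,u,v in (("L",170+262/3.7,160+183/3.7),("R",170+407/3.7,160+183/3.7),("mid-bin L end",170+115/3.7,160+186/3.7),("right end",170+554/3.7,160+180/3.7)):
    print(n,onz(sc,u,v,.103).round(4))
print("cap",onz(sc,170+335/3.7,160+305/3.7,.05).round(4))
for n,u,v in (("t1",451,57),("t2",576,56),("t3",585,148),("t4",457,150)):
    print(n,onz(sc,170+u/3.7,160+v/3.7,.022).round(4))
for n,u,v in (("t1",383,398),("t2",520,418),("t3",497,558),("t4",347,530)):
    print("side",n,onz(sd,160+u/3.7,140+v/3.7,.022).round(4))
# side view crop bigger
b=sd["pixels"][150:260,165:260]; cv2.imwrite("pics/c3.png",cv2.resize(b,None,fx=5.4,fy=5.4,interpolation=cv2.INTER_CUBIC))
for y in(-.06,.0,.06): print(proj(sd,(.53,y,.103)))
E
```

```text
L [ 0.5805 -0.0222  0.103 ]
R [0.591  0.1079 0.103 ]
mid-bin L end [ 0.5733 -0.1537  0.103 ]
right end [0.5983 0.2408 0.103 ]
cap [0.6807 0.0355 0.05  ]
t1 [0.3734 0.1833 0.022 ]
t2 [0.3823 0.3134 0.022 ]
t3 [0.5029 0.2993 0.022 ]
t4 [0.4953 0.1726 0.022 ]
side t1 [0.4747 0.176  0.022 ]
side t2 [0.3669 0.179  0.022 ]
side t3 [0.3758 0.3162 0.022 ]
side t4 [0.4818 0.3098 0.022 ]
(np.float64(257.57533119075663), np.float64(178.42013653038188))
(np.float64(254.75552802065053), np.float64(188.595748346061))
(np.float64(251.6809366749958), np.float64(199.69079510567306))
```

View pics/c3.png

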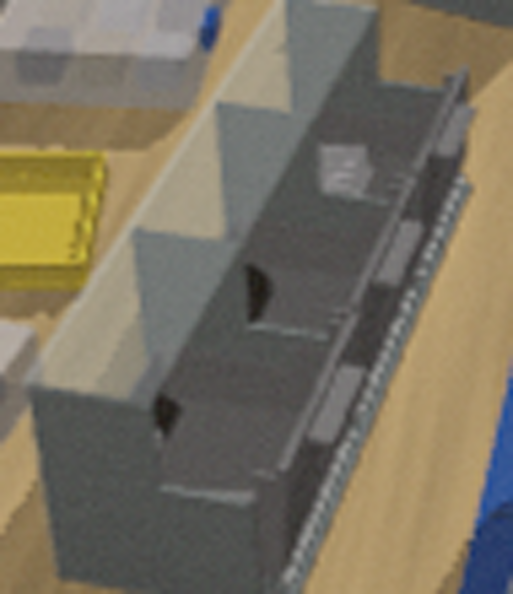

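The candidates for the black capacitor are:
- The dark block in the middle bin, scene (261,242), about 12 px ≈ 38 mm wide.
- The dark blob in the +y bin, side (195,227), likely the small cans.
- The pale finned heat sink in the -y bin, scene (216,240).

The black knob on the red meter at (361,216) isn't in a bin. I choose the middle bin and will check it with a close wrist view. The metal tray is at scene (310,187), on the +y side. The purple and yellow trays are decoys.

>>> arm_command(increments=[[[0,-7,0],[0,0,0],0.0],[[0,-7,0],[0,0,0],0.0],[[0,-7,0],[0,0,0],0.0],[[0,-7,0],[0,0,0],0.0],[[0,-7,0],[0,0,0],0.0],[[0,-7,0],[0,0,0],0.0],[[0,-7,0],[0,0,0],0.0],[[0,-7,0],[0,0,0],0.0],[[0,-7,0],[0,0,0],0.0],[[0,-7,0],[0,0,0],0.0],[[0,-7,0],[0,0,0],0.0],[[0,-7,0],[0,0,0],0.0],[[0,-7,0],[0,0,0],0.0],[[0,-7,0],[0,0,0],0.0],[[0,-7,0],[0,0,0],0.0],[[0,-7,0],[0,0,0],0.0],[[0,-7,0],[0,0,0],0.0],[[0,-7,0],[0,0,0],0.0],[[0,-7,0],[0,0,0],0.0],[[0,-7,0],[0,0,0],0.0]])

```text
clock: 1.92
eef_pos: [0.2474, -0.519, 0.2531]
tool_rot: [-1.571, -0.0, 1.323]
contact_force: [0.3, 0.5, -0.1]
width: 0.0
```

>>> arm_command(increments=[[[0,-7,0],[0,0,0],0.0],[[0,-3.9,0],[0,0,0],0.0],[[0,0,0],[36.4,0,-16.7],0.0],[[0,0,0],[36.4,0,-16.7],0.0],[[0,0,0],[36.4,0,-16.7],0.0],[[0,0,0],[36.4,0,-16.7],0.0],[[0,0,0],[36.4,0,-16.7],0.0],[[0,0,0],[36.4,0,-16.7],0.0],[[0,0,0],[36.4,0,-16.7],0.0],[[0,0,0],[36.4,0,-16.7],0.0],[[0,0,0],[36.4,0,-16.7],0.0],[[0,0,0],[36.4,0,-16.7],0.0],[[0,0,0],[36.4,0,-16.7],0.0],[[0,0,0],[36.4,0,-16.7],0.0],[[0,0,0],[36.4,0,-16.7],0.0],[[0,0,0],[36.4,0,-16.7],0.0],[[0,0,0],[36.4,0,-16.7],0.0],[[0,0,0],[36.4,0,-16.7],0.0]])

```text
clock: 3.42
eef_pos: [0.5513, 0.0474, 0.2533]
tool_rot: [-1.571, 0.0, 1.508]
contact_force: [1.8, -1.0, 0.1]
width: 0.003
```

Run:
```python
from h import *
import pickle
w=snap("wrist","w1.png"); pickle.dump(w,open("w1.pkl","wb"))
print(w["extrinsics"].round(4).tolist(), arm.get_obs()["eef_pos"],arm.get_obs()["tool_rot"],arm.get_obs()["clock"])
cv2.imwrite("pics/w1b.png",cv2.resize(w["pixels"],(800,600),interpolation=cv2.INTER_CUBIC))
```

```text
[[0.0631, -0.9513, -0.3017, 0.4744], [0.998, 0.0597, 0.0207, 0.0526], [-0.0016, -0.3024, 0.9532, 0.3723], [0.0, 0.0, 0.0, 1.0]] [0.55416702 0.05349033 0.25282784] [-1.57319668 -0.00573866  1.51408233] 3.4667
```

View pics/w1b.png

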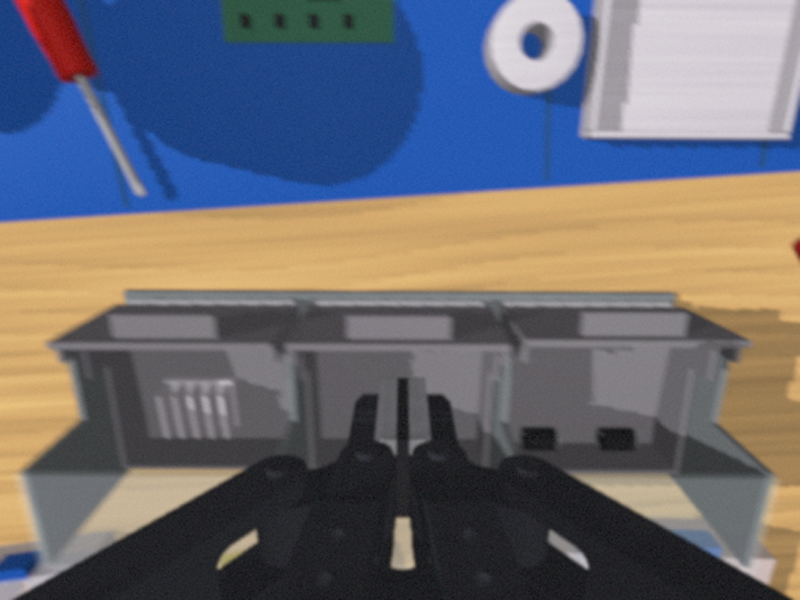

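Run:
```python
from h import *
w=snap("wrist","w2.png"); sc=snap("scene","sc2.png")
o=arm.get_obs(); print(o["eef_pos"],o["tool_rot"],o["clock"],o["contact_force"])
a=w["pixels"][190:240,20:490]; cv2.imwrite("pics/w2c.png",cv2.resize(a,None,fx=1.7,fy=6,interpolation=cv2.INTER_CUBIC))
a=w["pixels"][190:300,170:340]; cv2.imwrite("pics/w2d.png",cv2.resize(a,None,fx=4.7,fy=4.7,interpolation=cv2.INTER_CUBIC))
a=sc["pixels"][180:265,190:335]; cv2.imwrite("pics/sc2c.png",cv2.resize(a,None,fx=5.5,fy=5.5,interpolation=cv2.INTER_CUBIC))
for n,u,v in(("L",182.4,221.4),("R",327.7,221.4)): print(n,onz(w,u,v,.103).round(4))
import pickle; pickle.dump(w,open("w2.pkl","wb"))
```

```text
[0.55150676 0.04769843 0.25275628] [-1.57052679e+00  1.02696998e-04  1.51241450e+00] 3.5667 [-1.0253107  -0.18176601  0.10072221]
L [ 0.583  -0.0133  0.103 ]
R [0.5906 0.1144 0.103 ]
```

View pics/w2d.png

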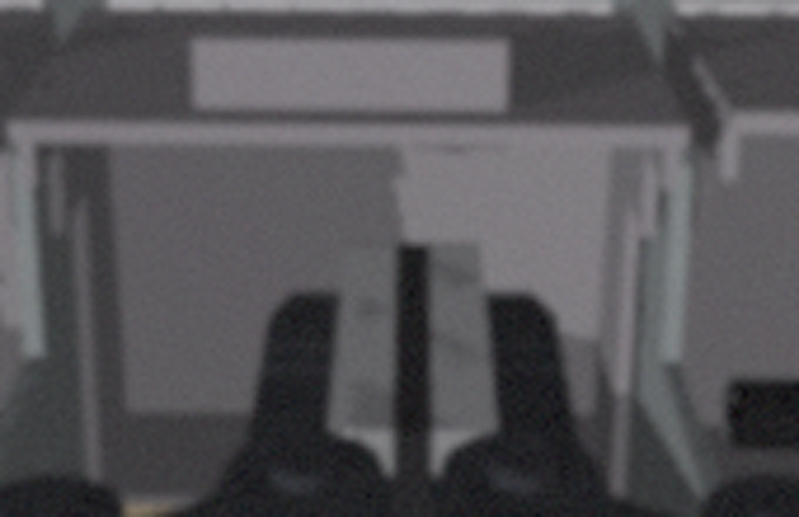

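View pics/sc2c.png

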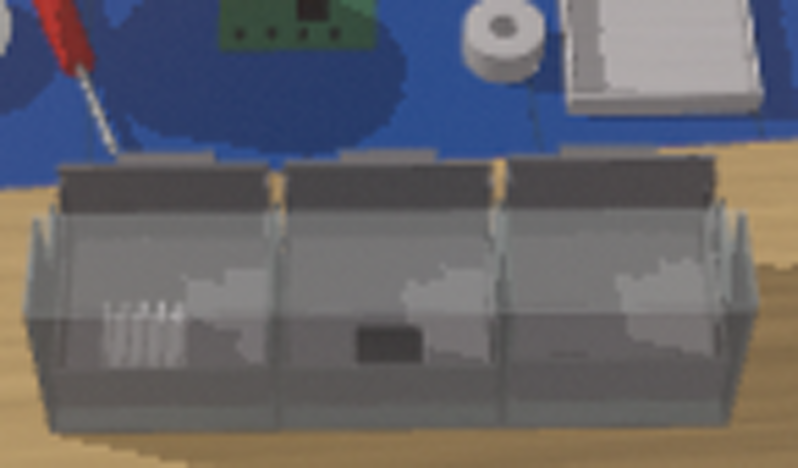

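Run:
```python
from h import *
import pickle
w=pickle.load(open("w2.pkl","rb")); sc,sd=pickle.load(open("s0.pkl","rb"))
for n,u,v in(("Lf",8,122),("Rf",688,124),("Lb",35,147),("Rb",690,146),("ledgeL",192,38),("ledgeR",509,40)):
    print(n,onz(w,170+u/4.7,190+v/4.7,.093 if "led" in n else .103).round(4))
print(w["extrinsics"].round(4).tolist())
for n,u,v in (("L",282,165),("R",496,163),("Lback",277,215),("Rback",500,215)): print("scene",n,onz(sc,190+u/5.5,180+v/5.5,.103 if len(n)<2 else .138).round(4))
print("cap y ray",onz(sc,260.9,242.5,.05).round(4),onz(sc,260.9,242.5,.065).round(4))
```

```text
Lf [ 0.5774 -0.022   0.103 ]
Rf [0.5852 0.1044 0.103 ]
Lb [ 0.5827 -0.0176  0.103 ]
Rb [0.5897 0.1048 0.103 ]
ledgeL [0.5662 0.0122 0.093 ]
ledgeR [0.5701 0.0722 0.093 ]
[[0.0571, -0.9509, -0.3042, 0.4769], [0.9984, 0.0557, 0.0133, 0.0576], [0.0043, -0.3045, 0.9525, 0.3717], [0.0, 0.0, 0.0, 1.0]]
scene L [ 0.5829 -0.0208  0.103 ]
scene R [0.5917 0.1084 0.103 ]
scene Lback [ 0.6442 -0.026   0.138 ]
scene Rback [0.6545 0.1017 0.138 ]
cap y ray [0.6811 0.0367 0.05  ] [0.6904 0.0357 0.065 ]
```

The wrist view shows the finned heat sink at (195,410) and two small cans at (538,438) and (615,438). The middle bin, with its lip edge at (285–512,346), is therefore the capacitor's bin. Next I put the closed fingertips behind its panel.

>>> arm_command(increments=[[[0,0,0],[-1,0,-32],0],[[0,0,0],[-1,0,-32],0],[[0,0,0],[0,30,0],0],[[0,0,0],[0,30,0],0],[[0,0,0],[0,30,0],0],[[0,0,0],[0,30,0],0],[[0,0,0],[0,20,0],0],[[0,0,0],[0,10,0],0],[[0,0,0],[0,0,0],0]], grip_force=40)

```text
clock: 4.32
eef_pos: [0.6119, 0.0381, 0.1007]
tool_rot: [-1.565, 0.001, 1.506]
contact_force: [-0.3, -0.0, -0.8]
width: -0.0
```

Run:
```python
from h import *
sd=snap("side"); sc=snap("scene")
w=snap("wrist")
o=arm.get_obs(); print(o["eef_pos"],o["clock"],o["contact_force"])
a=sd["pixels"][120:260,165:345]; cv2.imwrite("pics/sd3.png",cv2.resize(a,None,fx=4,fy=4,interpolation=cv2.INTER_CUBIC))
cv2.imwrite("pics/w3.png",w["pixels"])
```

```text
[0.61559686 0.03867026 0.10505001] 4.4667 [ 0.30070876 -0.57162575  0.00680524]
```

View pics/sd3.png

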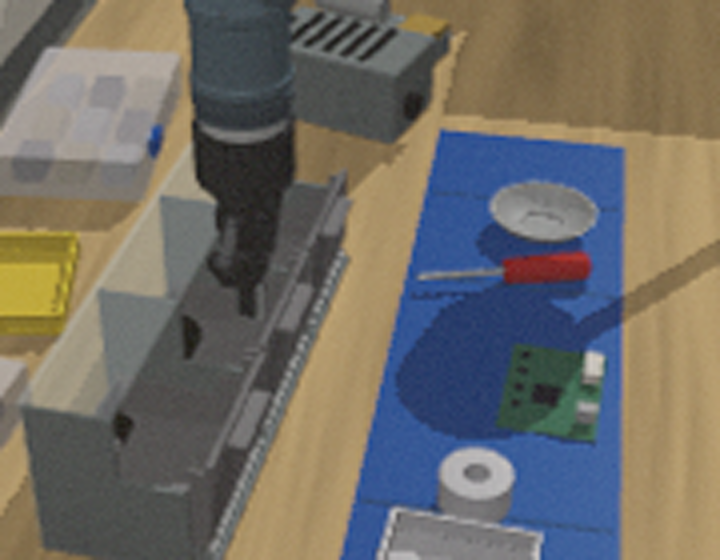

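View pics/w3.png

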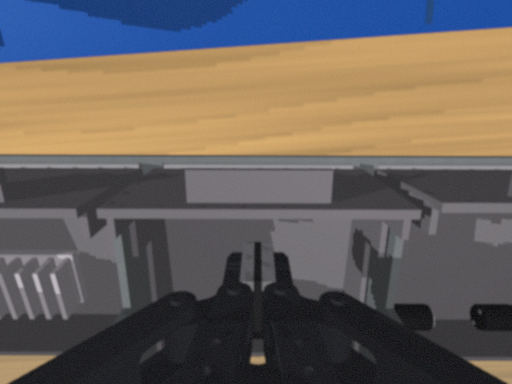

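>>> arm_command(increments=[[[0,0,0],[0,3,5],0],[[0,0,0],[0,0,5],0],[[0,0,0],[0,0,5],0],[[0,0,0],[0,0.5,4],0],[[0,0,0],[0,0.5,4],0],[[0,0,0],[0,1,4],0],[[0,0,0],[0,1,4],0],[[0,0,0],[0,1.5,4],0],[[0,0,0],[0,2,4],0],[[0,0,0],[0,2,4],0],[[0,0,0],[0,2,3],0],[[0,0,0],[0,2,3],0],[[0,0,0],[0,0,0],0],[[0,0,0],[0,0,0],0]])

```text
clock: 5.63
eef_pos: [0.5689, 0.0423, 0.0904]
tool_rot: [-1.579, -0.0, 1.508]
contact_force: [3.9, -1.2, 5.3]
width: 0.003
```

Run:
```python
from h import *
sd=snap("side"); 
w=snap("wrist")
o=arm.get_obs(); print(o["eef_pos"],o["clock"],o["contact_force"])
a=sd["pixels"][120:260,165:345]; cv2.imwrite("pics/sd4.png",cv2.resize(a,None,fx=4,fy=4,interpolation=cv2.INTER_CUBIC))
cv2.imwrite("pics/w4.png",w["pixels"])
```

```text
[0.56888736 0.04232521 0.09039121] 5.7333 [ 3.65804903 -0.52706622  6.90853051]
```

View pics/sd4.png

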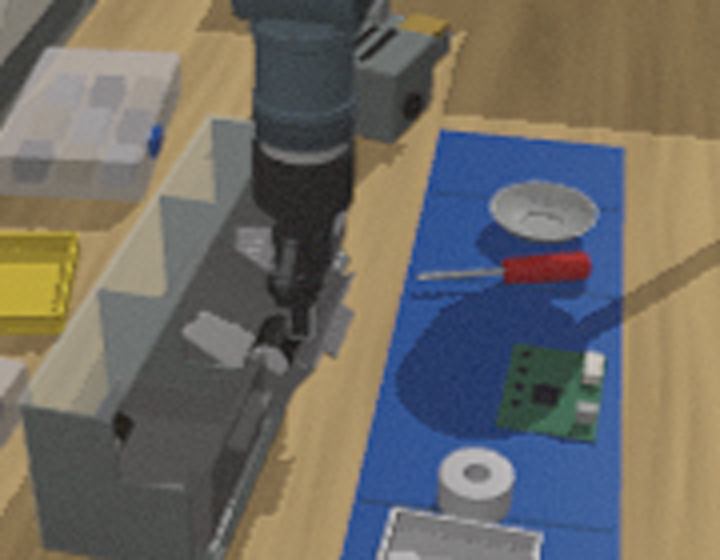

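View pics/w4.png

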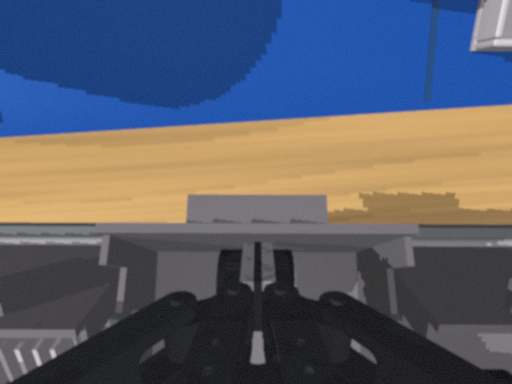

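>>> arm_command(increments=[[[0,0,0],[0,0.5,2],0],[[0,0,0],[0,0.5,2],0],[[0,0,0],[0,0.5,2],0],[[0,0,0],[0,0.5,1],0],[[0,0,0],[0,0,0],0]])

```text
clock: 6.15
eef_pos: [0.5632, 0.0426, 0.0881]
tool_rot: [-1.581, -0.0, 1.508]
contact_force: [7.8, -0.2, -0.2]
width: -0.002
```

>>> arm_command(increments=[[[0,0,0],[0,0.5,1.5],0],[[0,0,0],[0,0.5,1.5],0],[[0,0,0],[0,0,0],0]])

```text
clock: 6.4
eef_pos: [0.5602, 0.0428, 0.0871]
tool_rot: [-1.581, -0.0, 1.508]
contact_force: [7.2, -0.4, 1.9]
width: -0.001
```

>>> arm_command(increments=[[[0,0,0],[0,0.3,1.5],0],[[0,0,0],[0,0.3,1.5],0],[[0,0,0],[0,0,0],0]])

```text
clock: 6.65
eef_pos: [0.5579, 0.0429, 0.0869]
tool_rot: [-1.582, 0.0, 1.508]
contact_force: [7.6, -0.5, 0.9]
width: -0.003
```

>>> arm_command(increments=[[[0,0,0],[0,0,1.5],0],[[0,0,0],[0,0,0],0]])

```text
clock: 6.82
eef_pos: [0.5574, 0.0429, 0.0873]
tool_rot: [-1.584, 0.0, 1.508]
contact_force: [10.1, -0.2, 1.9]
width: 0.005
```

>>> arm_command(increments=[[[0,0,0],[0,0,1.5],0],[[0,0,0],[0,0,1.5],0],[[0,0,0],[0,0,0],0]])

```text
clock: 7.07
eef_pos: [0.5564, 0.043, 0.0882]
tool_rot: [-1.588, -0.0, 1.508]
contact_force: [11.5, -1.5, 2.3]
width: -0.0
```

Run:
```python
from h import *
sd=snap("side"); 
w=snap("wrist"); import pickle; pickle.dump((w,sd),open("w5.pkl","wb"))
o=arm.get_obs(); print(o["eef_pos"],o["clock"],o["contact_force"])
a=sd["pixels"][170:240,200:300]; cv2.imwrite("pics/sd5.png",cv2.resize(a,None,fx=7,fy=7,interpolation=cv2.INTER_CUBIC))
cv2.imwrite("pics/w5.png",w["pixels"])
```

```text
[0.55638667 0.04298337 0.08819282] 7.1667 [11.52913023 -0.27268015  3.67806537]
```

View pics/sd5.png

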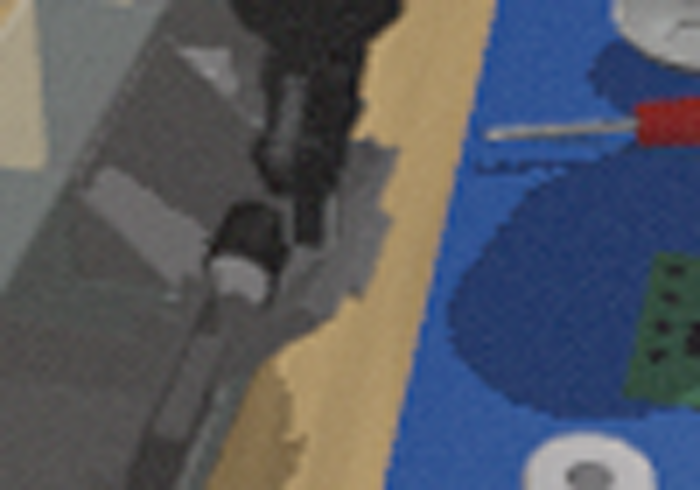

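View pics/w5.png

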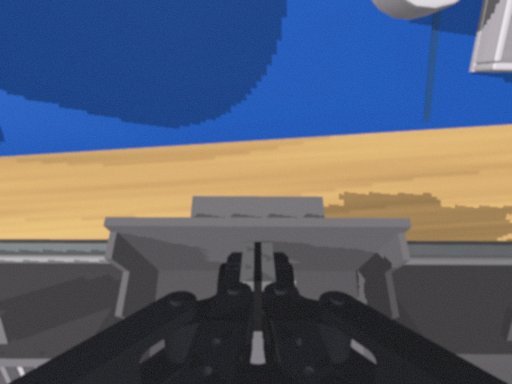

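Run:
```python
from h import *
import pickle
w,sd=pickle.load(open("w5.pkl","rb"))
a=w["pixels"][185:300,95:420]; cv2.imwrite("pics/w5c.png",cv2.resize(a,None,fx=2.4,fy=4.5,interpolation=cv2.INTER_CUBIC))
for z in(.075,.081,.087): print(z,onz(w,104,218,z).round(4),onz(w,410,219,z).round(4),onz(w,104,228,z).round(4))
```

```text
0.075 [ 0.5274 -0.0211  0.075 ] [0.5362 0.1102 0.075 ] [ 0.5321 -0.0221  0.075 ]
0.081 [ 0.5252 -0.0179  0.081 ] [0.5335 0.1074 0.081 ] [ 0.5296 -0.0189  0.081 ]
0.087 [ 0.5229 -0.0147  0.087 ] [0.5308 0.1046 0.087 ] [ 0.5271 -0.0156  0.087 ]
```

View pics/w5c.png

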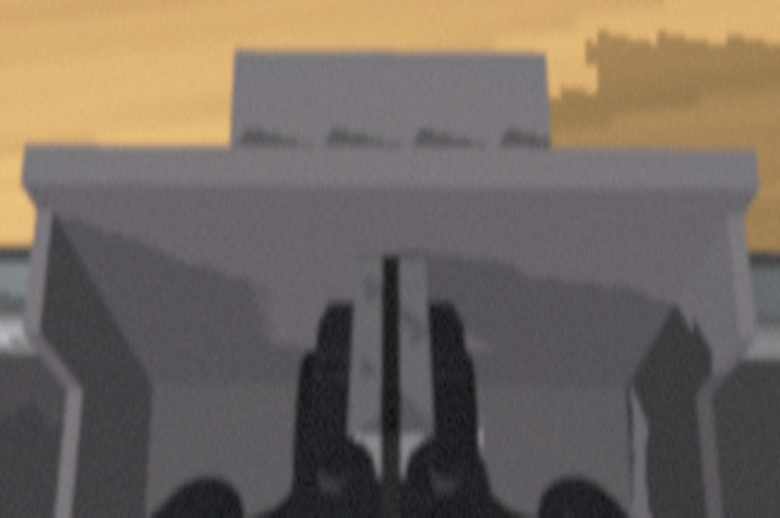

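>>> arm_command(increments=[[[0,0,0],[0,1,1.5],0],[[0,0,0],[0,1,1.5],0],[[0,0,0],[0,0,1.5],0],[[0,0,0],[0,0,1.5],0],[[0,0,0],[0,0,0],0]])

```text
clock: 7.58
eef_pos: [0.5556, 0.043, 0.0887]
tool_rot: [-1.599, -0.0, 1.507]
contact_force: [18.1, -2.0, 4.6]
width: -0.001
```

>>> arm_command(increments=[[[0,0,0],[0,-2,-5],0],[[0,0,0],[0,-2,-5],0],[[0,0,0],[0,-5,-2],0],[[0,0,0],[0,-20,0],0],[[0,0,0],[0,-30,10],0.5],[[0,0,0],[0,-30,20],0.9],[[0,0,0],[0,-20,20],0.9],[[0,0,0],[0,0,0],0.9],[[0,0,0],[0,0,0],0.9],[[0,0,0],[0,0,0],0.9]])

```text
clock: 8.42
eef_pos: [0.5037, 0.0463, 0.1904]
tool_rot: [-1.57, 0.0, 1.508]
contact_force: [0.8, -0.6, 0.9]
width: 0.842
```

Run:
```python
from h import *
sd=snap("side"); sc=snap("scene")
w=snap("wrist"); import pickle; pickle.dump((w,sd,sc),open("w6.pkl","wb"))
o=arm.get_obs(); print(o["eef_pos"],o["tool_rot"],o["clock"],o["contact_force"])
a=sd["pixels"][170:240,200:300]; cv2.imwrite("pics/sd6.png",cv2.resize(a,None,fx=7,fy=7,interpolation=cv2.INTER_CUBIC))
a=sc["pixels"][180:265,190:335]; cv2.imwrite("pics/sc6.png",cv2.resize(a,None,fx=5.5,fy=5.5,interpolation=cv2.INTER_CUBIC))
cv2.imwrite("pics/w6.png",cv2.resize(w["pixels"],(800,600),interpolation=cv2.INTER_CUBIC))
```

```text
[0.50375407 0.04620392 0.18960223] [-1.56801452e+00  1.57444360e-04  1.50759951e+00] 8.5667 [-0.58864396  0.48958041  0.69442468]
```

View pics/sd6.png

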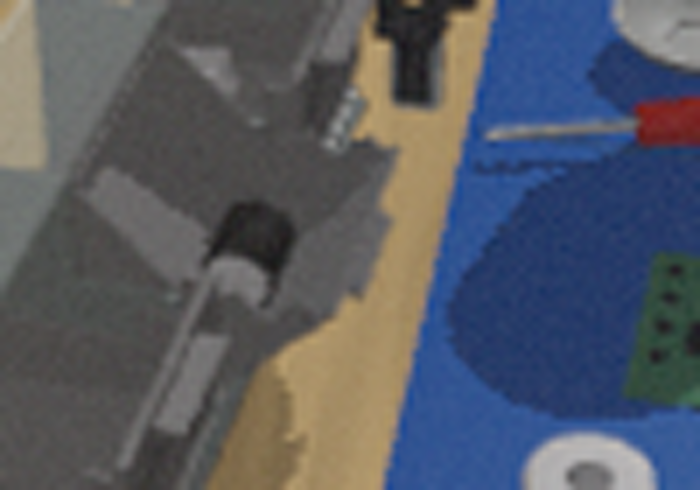

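View pics/w6.png

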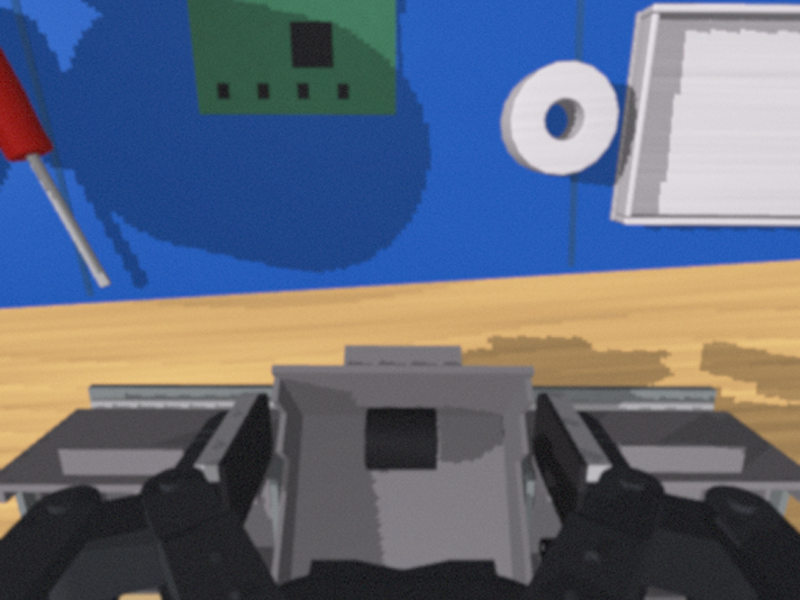

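View pics/sc6.png

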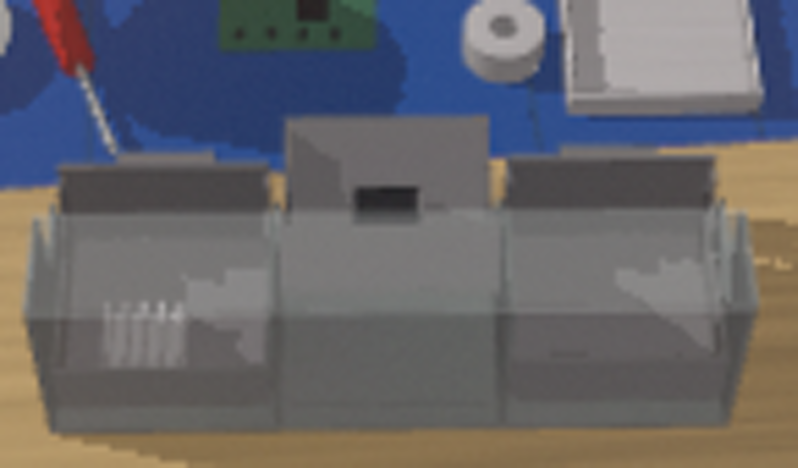

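Run:
```python
from h import *
import pickle
w,sd,sc=pickle.load(open("w6.pkl","rb"))
hsv=cv2.cvtColor(w["pixels"],cv2.COLOR_BGR2HSV)
m=(w["pixels"].max(2)<50).astype(np.uint8); m[:255]=0; m[310:]=0; m[:,:215]=0; m[:,300:]=0
n,l,st,c=cv2.connectedComponentsWithStats(m); print(st,c)
i=1+np.argmax(st[1:,4]); x,y,ww,hh,_=st[i]
P=tri((w,x+ww/2-.5,y+hh/2-.5),(sd,200+250/7,170+245/7)); print("tri",P.round(4))
for z in (.05,.054,.058):
    print(z,onz(w,x+ww/2,y+hh/2,z).round(4),onz(w,x,y+hh/2,z).round(4),onz(w,x+ww,y+hh/2,z).round(4))
print("side",[onz(sd,200+250/7,170+245/7,z).round(4) for z in(.05,.054,.058)])
# corners lip
for u,v in((273,367),(533,368)): print("lip",onz(w,u*.64,v*.64,.081).round(4))
```

```text
[[     0      0    512    384 194958]
 [   234    261     45     39   1650]] [[255.49408078 190.75028468]
 [256.19939394 280.08363636]]
tri [0.5836 0.0398 0.0587]
0.05 [0.5884 0.0401 0.05  ] [0.5871 0.0199 0.05  ] [0.5896 0.0603 0.05  ]
0.054 [0.5859 0.0403 0.054 ] [0.5846 0.0204 0.054 ] [0.5871 0.0601 0.054 ]
0.058 [0.5834 0.0404 0.058 ] [0.5822 0.0209 0.058 ] [0.5846 0.06   0.058 ]
side [array([0.587 , 0.0279, 0.05  ]), array([0.5859, 0.033 , 0.054 ]), array([0.5848, 0.038 , 0.058 ])]
lip [ 0.5259 -0.0177  0.081 ]
lip [0.5344 0.1077 0.081 ]
```

>>> arm_command(increments=[[[0,0,0],[0,0,-27.5],0.7],[[0,0,0],[-1,0,-27.5],0.7],[[0,0,0],[0,0,-27.5],0.7],[[0,0,0],[0,20,0],0.7],[[0,0,0],[0,30,0],0.7],[[0,0,0],[0,30,0],0.7],[[0,0,0],[0,20,0],0.7],[[0,0,0],[0,10,0],0.7],[[0,0,0],[0,3,0],0.7],[[0,0,0],[0,0,0],0.7],[[0,0,0],[0,0,0],0.7]])

```text
clock: 9.48
eef_pos: [0.5875, 0.04, 0.0791]
tool_rot: [-1.572, 0.0, 1.508]
contact_force: [-0.4, 0.5, 0.2]
width: 0.701
```

Run:
```python
from h import *
sd=snap("side"); w=snap("wrist")
o=arm.get_obs(); print(o["eef_pos"],o["tool_rot"],o["clock"],o["contact_force"],o["width"])
a=sd["pixels"][160:240,200:300]; cv2.imwrite("pics/sd7.png",cv2.resize(a,None,fx=7,fy=7,interpolation=cv2.INTER_CUBIC))
cv2.imwrite("pics/w7.png",cv2.resize(w["pixels"],(800,600),interpolation=cv2.INTER_CUBIC))
```

```text
[0.58801178 0.03998404 0.07984215] [-1.57395680e+00  1.35135893e-05  1.50771199e+00] 9.5833 [-0.1067047   0.22244625  0.36062251] 0.7029789728545847
```

View pics/sd7.png

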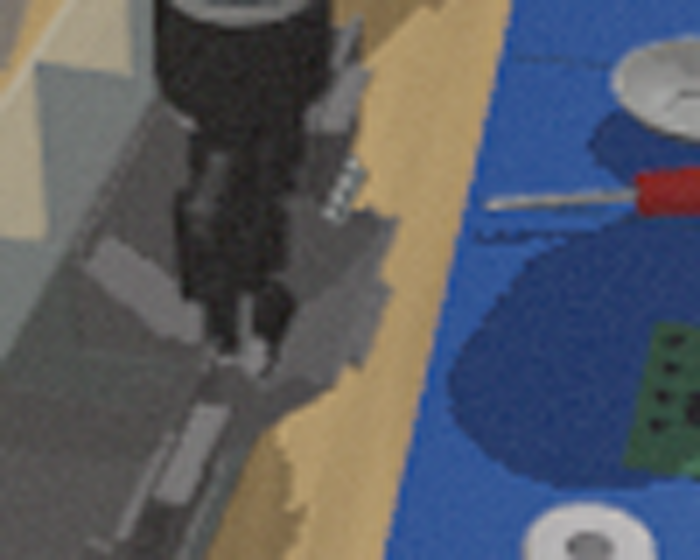

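View pics/w7.png

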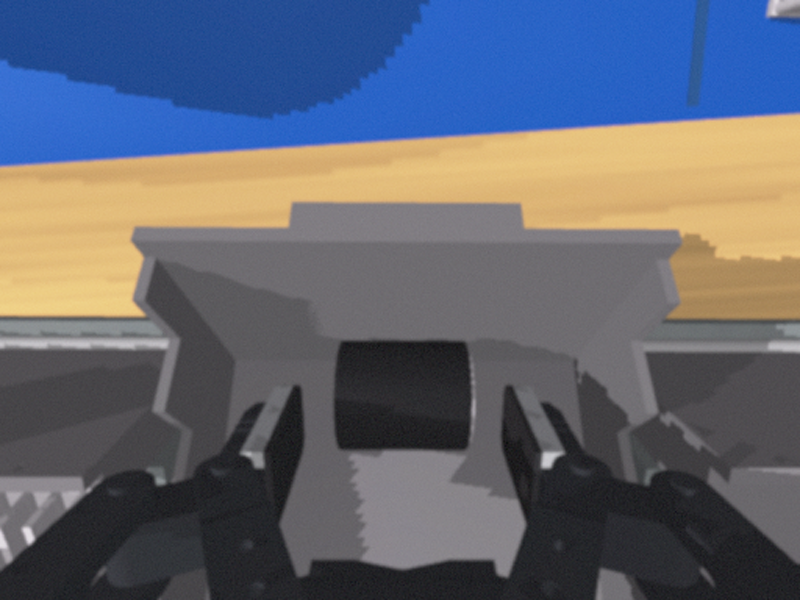

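Run:
```python
from h import *
from scipy.spatial.transform import Rotation as R
w=snap("wrist"); o=arm.get_obs(); p=o["eef_pos"]; r=R.from_euler("xyz",o["tool_rot"]).as_matrix()
print(p,o["clock"])
m=(w["pixels"].max(2)<50).astype(np.uint8)[210:295,208:306]
n,l,st,c=cv2.connectedComponentsWithStats(m); i=1+np.argmax(st[1:,4]); x,y,ww,hh,_=st[i]; x+=208;y+=210; print(x,y,ww,hh)
for z in(.05,.053,.056): print(z,onz(w,x+ww/2,y+hh/2,z).round(4),"disc edge incl")
for adv in (.010,.014,.018,.022):
    for z in (.011,-.011):
        print(adv,z,(np.array(proj(w,p+r@np.array([.030,adv,z])))/.64).round(0),(np.array(proj(w,p+r@np.array([-.030,adv,z])))/.64).round(0))
```

```text
[0.58796359 0.03997263 0.07985504] 9.6333
214 218 87 69
0.05 [0.5884 0.0402 0.05  ] disc edge incl
0.053 [0.5869 0.0403 0.053 ] disc edge incl
0.056 [0.5853 0.0404 0.056 ] disc edge incl
0.01 0.011 [509. 391.] [294. 391.]
0.01 -0.011 [504. 459.] [298. 459.]
0.014 0.011 [506. 385.] [296. 385.]
0.014 -0.011 [502. 452.] [301. 451.]
0.018 0.011 [504. 379.] [299. 379.]
0.018 -0.011 [500. 444.] [303. 444.]
0.022 0.011 [501. 373.] [302. 373.]
0.022 -0.011 [497. 437.] [306. 437.]
```

>>> arm_command(increments=[[[0,0,0],[0,8,0],0.7],[[0,0,0],[0,6,0],0.7],[[0,0,0],[0,3,0],0.7],[[0,0,0],[0,0,0],0.7]], grip_force=40)

```text
clock: 9.97
eef_pos: [0.5855, 0.0401, 0.06]
tool_rot: [-1.569, 0.0, 1.508]
contact_force: [-0.6, 0.3, 0.3]
width: 0.705
```

>>> arm_command(increments=[[[0,0,0],[0,0,0],0.5],[[0,0,0],[0,0,0],0.4],[[0,0,0],[0,0,0],0.3],[[0,0,0],[0,0,0],0.3],[[0,0,0],[0,0,0],0.3],[[0,0,0],[0,0,0],0.3]], grip_force=40)

```text
clock: 10.47
eef_pos: [0.5865, 0.04, 0.0613]
tool_rot: [-1.571, 0.0, 1.508]
contact_force: [0.2, 0.7, 1.0]
width: 0.461
```

Run:
```python
from h import *
w=snap("wrist")
o=arm.get_obs(); print(o["eef_pos"],o["tool_rot"],o["clock"],o["contact_force"],o["width"])
cv2.imwrite("pics/w8.png",cv2.resize(w["pixels"],(800,600),interpolation=cv2.INTER_CUBIC))
```

```text
[0.5865277  0.04001967 0.06130327] [-1.57084985e+00  1.40276148e-04  1.50771081e+00] 10.5167 [-0.63055926 -0.91157255  0.7569724 ] 0.46261712489006745
```

View pics/w8.png

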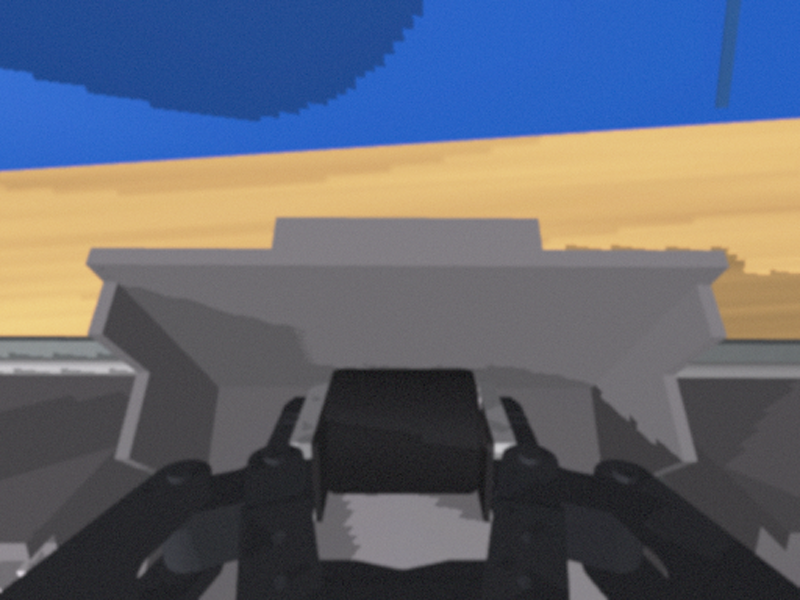

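>>> arm_command(increments=[[[0,0,0],[0,-6,0],0.3],[[0,0,0],[0,-12,0],0.3],[[0,0,0],[0,-25,0],0.3],[[0,0,0],[0,-30,0],0.3],[[0,0,0],[0,-30,0],0.3],[[0,0,0],[0,-20,0],0.3],[[0,0,0],[14,0,12],0.3],[[0,0,0],[26,0,23],0.3],[[0,0,0],[26,0,23],0.3],[[0,0,0],[26,0,23],0.3],[[0,0,0],[26,0,23],0.3],[[0,0,0],[26,0,23],0.3],[[0,0,0],[26,0,23],0.3],[[0,0,0],[15,0,13],0.3],[[0,0,0],[10,0,10],0.3],[[0,0,0],[0,0,0],0.3],[[0,0,0],[0,0,0],0.3]])

```text
clock: 11.93
eef_pos: [0.4261, 0.246, 0.1847]
tool_rot: [-1.572, 0.0, 1.509]
contact_force: [0.1, -0.5, -0.6]
width: 0.46
```

Run:
```python
from h import *
w=snap("wrist"); sc=snap("scene"); sd=snap("side")
import pickle; pickle.dump((w,sd,sc),open("w9.pkl","wb"))
o=arm.get_obs(); print(o["eef_pos"],o["tool_rot"],o["clock"],o["contact_force"],o["width"])
cv2.imwrite("pics/w9.png",cv2.resize(w["pixels"],(800,600),interpolation=cv2.INTER_CUBIC))
a=sc["pixels"][130:265,190:390]; cv2.imwrite("pics/sc9.png",cv2.resize(a,None,fx=4,fy=4,interpolation=cv2.INTER_CUBIC))
a=sd["pixels"][150:310,200:350]; cv2.imwrite("pics/sd9.png",cv2.resize(a,None,fx=3.7,fy=3.7,interpolation=cv2.INTER_CUBIC))
```

```text
[0.42705101 0.24502574 0.18438601] [-1.57161931e+00  4.69494558e-05  1.50652016e+00] 12.0833 [ 0.42324295 -0.57927642 -1.06147583] 0.4608015122636055
```

View pics/w9.png

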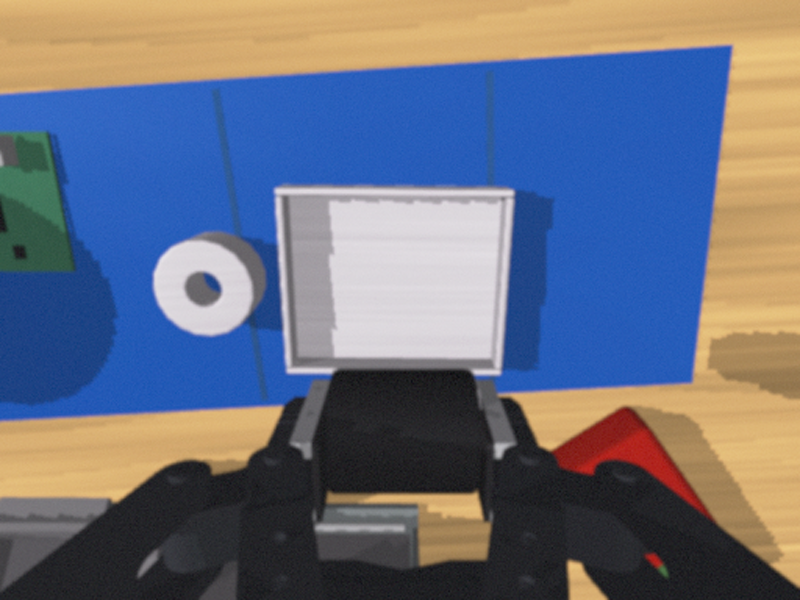

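View pics/sc9.png

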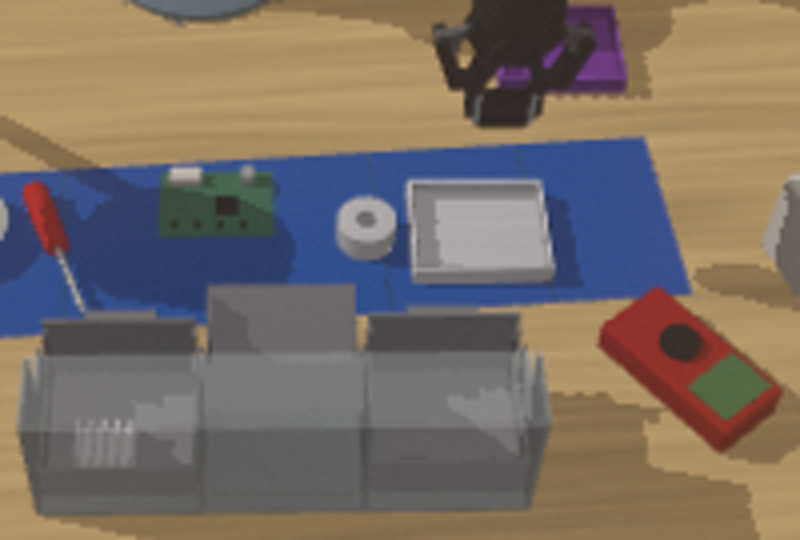

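View pics/sd9.png

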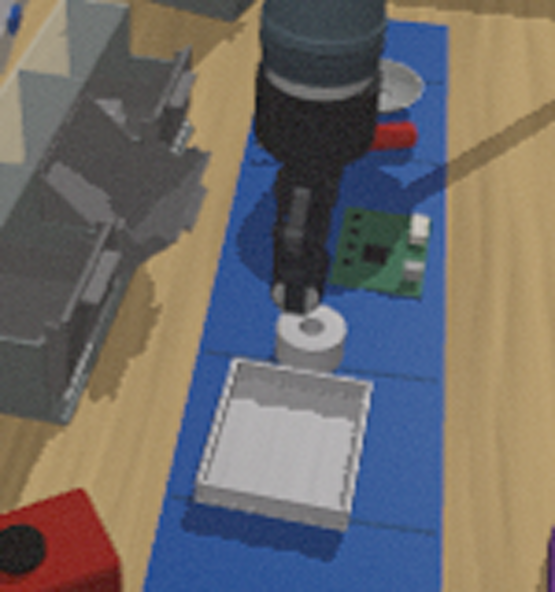

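Run:
```python
from h import *
import pickle
w,sd,sc=pickle.load(open("w9.pkl","rb"))
c=np.array([onz(w,u*.64,v*.64,.022) for u,v in((276,188),(514,190),(500,374),(288,373))]); print(c.round(4),c.mean(0).round(4))
o=arm.get_obs(); print(o["eef_pos"])
```

```text
[[0.3686 0.1818 0.022 ]
 [0.3775 0.3092 0.022 ]
 [0.4855 0.3012 0.022 ]
 [0.477  0.1742 0.022 ]] [0.4271 0.2416 0.022 ]
[0.42705101 0.24502574 0.18438601]
```

>>> arm_command(increments=[[[0,0,0],[-2,20,0],0.3],[[0,0,0],[0,35,0],0.3],[[0,0,0],[0,35,0],0.3],[[0,0,0],[0,25,0],0.3],[[0,0,0],[0,18,0],0.3],[[0,0,0],[0,10,0],0.3],[[0,0,0],[0,3,0],0.3],[[0,0,0],[0,0,0],0.3],[[0,0,0],[0,0,0],0.3]])

```text
clock: 12.83
eef_pos: [0.4273, 0.2437, 0.0391]
tool_rot: [-1.572, -0.001, 1.507]
contact_force: [0.1, 0.3, -0.9]
width: 0.46
```

>>> arm_command(increments=[[[0,0,0],[0,4,0],0.3],[[0,0,0],[0,3,0],0.3],[[0,0,0],[0,0,0],0.3],[[0,0,0],[0,0,0],0.3]])

```text
clock: 13.17
eef_pos: [0.4262, 0.2436, 0.0314]
tool_rot: [-1.571, -0.0, 1.508]
contact_force: [0.4, 0.1, -1.5]
width: 0.465
```

>>> arm_command(increments=[[[0,0,0],[0,1,0],0.3],[[0,0,0],[0,1,0],0.3],[[0,0,0],[0,0,0],0.3]])

```text
clock: 13.42
eef_pos: [0.4263, 0.2437, 0.0298]
tool_rot: [-1.572, -0.0, 1.508]
contact_force: [-2.2, -0.8, 5.0]
width: 0.461
```

The contact force is 5 N upward, so the can is resting on the tray floor. I release slowly and retreat upward.

>>> arm_command(increments=[[[0,0,0],[0,0,0],0.48],[[0,0,0],[0,0,0],0.52],[[0,0,0],[0,0,0],0.6],[[0,0,0],[0,0,0],0.68],[[0,0,0],[0,0,0],0.68],[[0,0,0],[0,0,0],0.68]])

```text
clock: 13.92
eef_pos: [0.426, 0.2435, 0.0291]
tool_rot: [-1.571, 0.0, 1.508]
contact_force: [0.7, 0.9, 0.0]
width: 0.677
```

>>> arm_command(increments=[[[0,0,0],[0,-5,0],0.68],[[0,0,0],[0,-15,0],0.68],[[0,0,0],[0,-25,0],0.68],[[0,0,0],[0,-35,0],0.68],[[0,0,0],[0,-35,0],0.68],[[0,0,0],[0,-35,0],0.68],[[0,0,0],[0,-15,0],0.68],[[0,0,0],[0,0,0],0.68],[[0,0,0],[0,0,0],0.68],[[0,0,0],[0,0,0],0.68]])

```text
clock: 14.75
eef_pos: [0.4254, 0.2433, 0.1933]
tool_rot: [-1.569, 0.001, 1.508]
contact_force: [0.9, 0.2, 0.1]
width: 0.685
```

Run:
```python
from h import *
w=snap("wrist"); sc=snap("scene"); sd=snap("side")
import pickle; pickle.dump((w,sd,sc),open("w10.pkl","wb"))
o=arm.get_obs(); print(o["eef_pos"],o["clock"],o["contact_force"],o["width"])
cv2.imwrite("pics/w10.png",cv2.resize(w["pixels"],(800,600),interpolation=cv2.INTER_CUBIC))
a=sc["pixels"][130:265,190:390]; cv2.imwrite("pics/sc10.png",cv2.resize(a,None,fx=4,fy=4,interpolation=cv2.INTER_CUBIC))
a=sd["pixels"][150:310,200:350]; cv2.imwrite("pics/sd10.png",cv2.resize(a,None,fx=3.7,fy=3.7,interpolation=cv2.INTER_CUBIC))
```

```text
[0.42491959 0.24308579 0.19253109] 14.9 [-0.14271271 -0.00386401  0.18306845] 0.6767314084747776
```

View pics/w10.png

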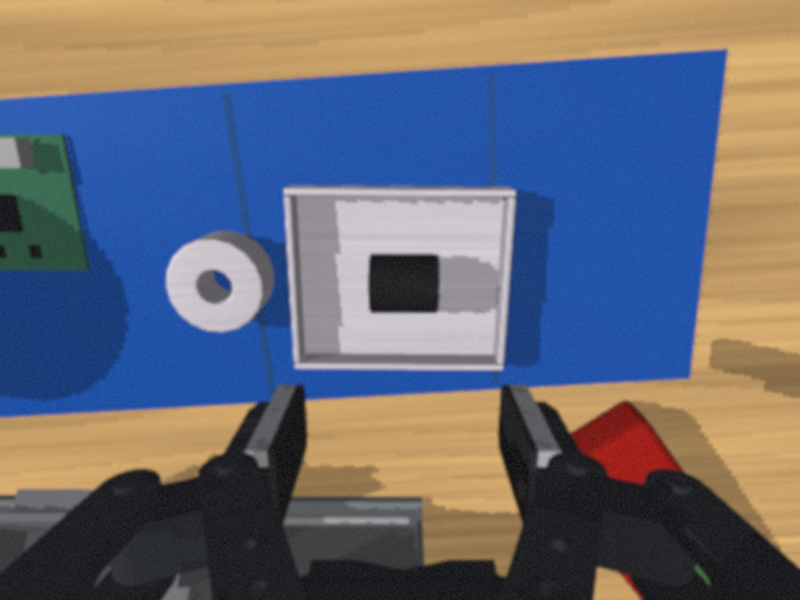

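View pics/sc10.png

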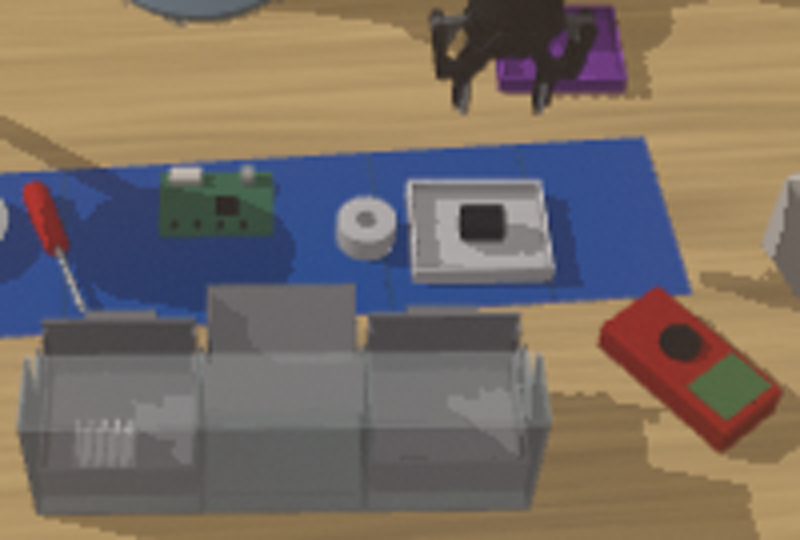

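View pics/sd10.png

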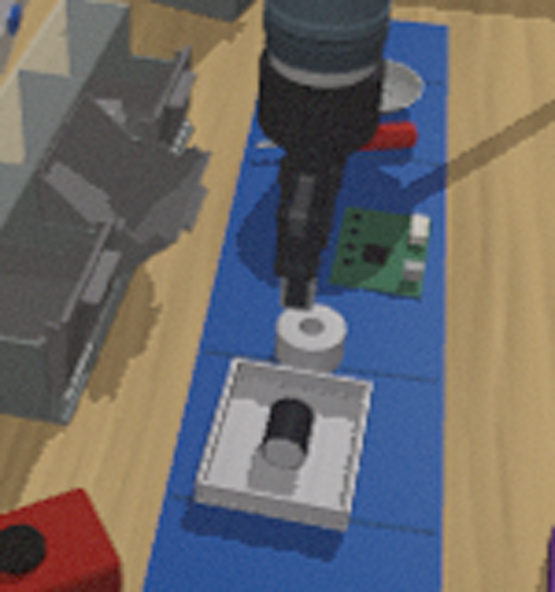

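Run:
```python
from h import *
import pickle
w,sd,sc=pickle.load(open("w10.pkl","rb"))
_,_,sc6=pickle.load(open("w6.pkl","rb"))
a=sc["pixels"][190:225,232:290]; b=sc6["pixels"][190:225,232:290]
print("diff after push vs now",cv2.absdiff(a[8:15],b[8:15]).mean())
l,r=(241.7,201.2),(278.7,201.2)
print(onz(sc,*l,.083).round(4),onz(sc,*r,.083).round(4))
x0=.5873; x=(onz(sc,*l,.083)[0]+onz(sc,*r,.083)[0])/2; print(x0-x,np.arcsin((x0-x)/.075), "inner edge lag (4mm thick) see")
col=sc["pixels"][195:215,250].astype(int).sum(1); print(col)
```

```text
diff after push vs now 1.2619047619047619
[ 0.5305 -0.017   0.083 ] [0.5407 0.1102 0.083 ]
0.0516860414594601 0.7603115294761126 inner edge lag (4mm thick) see
[211 209 211 210 207 223 287 317 318 322 319 318 320 314 277 276 279 277
 277 278]
```

Run:
```python
from h import *
print(arm.job_done())
```

```text
the job is handed in; nothing more can be done
None
```

I swung the middle bin out to its stop, took the capacitor from its trough and laid it in the aluminium tray. The job was handed in at about 15 s of the 51 s allowed. The other two bins held the finned heat sink and the two small cans.

**Bin:** The closed fingers pushed the panel out until the force rose to 18 N and it hardly moved any further. The last scene view puts the lip about 52 mm out from shut, or about 0.76 rad. That is slightly under the 0.79 rad stop, but within my error of about 1 pixel (0.06 rad), and I take the force rise as the better evidence. Pictures from after the push and at the end show no change in the bin.

**Capacitor:** I gripped it end to end at about 39 mm and lowered it until it touched the tray floor at 5 N, then released it. The last wrist, scene and side views show it lying near the middle of the tray.

**At hand-in:** The gripper was about 0.19 m above the table with contact force near zero. No check failed outright, and nothing else in view appears to have been disturbed.

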